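Open the sprung inspection cover of a boiler control box

ROBOT

A 6-joint arm with a two-finger parallel gripper is mounted at the origin on the work surface. World frame = base frame: x ahead of the robot, y to its left, z up, the work surface at z = 0. Lengths are in m, angles in rad, forces in N, time in s.
With the tool pointing down it reaches from about 0.275 to 0.85 m from the base axis. Payload 5.2 kg.
Tool frame: the origin (TCP) lies midway between the tips of the shut fingers; the grasp point (between the pads) lies grip_depth behind it (grip_depth is the distance from the TCP to the grasp point, in m); x points along the fingers, y is the direction in which the jaws open and shut, and the axes are right-handed (so a half turn about x gives the same grasp; the last joint's range is limited). The gripper opens to 85 mm and grips with 20 to 120 N. Pads are 22 mm wide; open, the fingers measure 114 mm over their backs; the gripper's body (76 mm by 85 mm) begins 54 mm behind the grasp point. The pads swing forward as they close: fully open they stand 13 mm farther back than shut.
Start: joints at [1.138, 0.259, 1.535, -0, 1.348, -0.203], TCP at [0.125, 0.536, 0.199] pointing down, gripper open.
Joint ranges: [-3.14, 3.14], [-0.91, 2.08], [0.19, 2.58], [-1.22, 4.36], [0.22, 2.71], [-3.12, 3.12]. Speed limits (rad/s): [2.57, 2.57, 3.14, 3.14, 3.14, 3.14].

INTERFACE

Orientations are given as [roll, pitch, yaw] about the fixed x, y, z axes, in that order (R = Rz(yaw) Ry(pitch) Rx(roll)).
In Python, from plant import sense, grab_frame, camera_params, close_job, grip_depth gives the robot as it stands.
- The arm moves only by the tool carry_out, never from a script. Its argument "plan" is a list of rows, each a list of 7 numbers: the opening, from 0 (shut) to 1 (fully open), then the shift along the tool's x, y, z in m, then the turn, a rotation vector about the tool's x, y, z in rad. In form: [[claw, x, y, z, ax, ay, az], ...]. A call has exactly 5 rows; each row shifts and turns the commanded pose from where the row before left it, along the tool's axes as they then stand; what a row does not reach is not made up. A row lasts 1/10 s, in which the tool goes at most 50 mm and 8.59 degrees, less where a joint would pass 70% of its speed; a pose out of reach is approached as far as the arm can. A call with a gripper value outside its range is refused whole. The fingers move at their own pace and stop on an object; "newtons" is the grip in N (left out, the last holds). Time passes only in rows, so rows that do not move let the fingers close, or fill a call up. It gives the time, the measured TCP pose, the force and the opening at its end, in the units of the state.
- sense(): the state, without advancing time (a new reading comes with each control period).
- grab_frame(name): name is "scene" or "top" or "wrist"; returns the picture (400x640x3 uint8, red, green, blue); there is no depth.
- camera_params(name): a dict with "K" (3x3 intrinsics, pixels), "D" ([k1, k2, p1, p2, k3] as OpenCV has them; the pictures are not rectified), "pose" (4x4, takes a point from camera to world coordinates). Camera axes: x right, y down, z forward; pixel columns grow to the right and rows downward; lengths in m; the calibration is good to about 2 mm. A picture is of the moment at which its call begins: read the wrist's pose just before it. camera_params takes no time and is no camera call; for the wrist camera it gives the pose at the moment of the call.
- close_job(): hands the job in, once; it reports no verdict.
The state is a dict: "t": time; "qpos": joint angles; "qd": joint speeds; "joint_efforts": joint torques, N m; "position": TCP position; "eef_rot": TCP orientation; "wrist_force": force on the tool from outside, world axes, zero at the start; "torque": the same for the moment, N m; "finger_gap": opening from 0.0 (shut) to 1.0 (fully open).
Only numpy, scipy, OpenCV 4.12 (cv2) and the standard library are available. Lean on these libraries where they do the work, as an engineer would, in place of code of your own. Each camera call takes 0.05 s, during which the arm holds its last target.

TASK

Open the control box on the bench: first slide the lock all the way back off the cover, then press the cover in at its ring mark until the hidden touch catch lets go, without forcing it. Draw away at once so that the cover springs fully open on its own, untouched, and leave the tools and the fitting lying where they are.

Things in the scene. Friction and masses are not known exactly. Their poses are not given: they have to be found in the camera images.
- box: White sheet-metal control box, fixed on the bench, 250 x 250 x 90 mm high. Origin: centre of its underside; its own -x is the front (robot side), +y its left, z up. The opening in its top is closed by the grey cover; the front ledge of the top, 58 mm deep (x = -125 to -67 mm), is flat at 90 mm.
- cover (a joint): Angle (rad) of the grey cover, hinged along its rear edge. 0 = shut, top flush with the box's top at 90 mm; positive = swung up to the rear, 1.25 = fully open (stop); negative = pressed in. Plate 138 (x) x 180 (y) x 6 mm, box x = -64 to +74 mm. A touch catch under its front holds it shut; pressed past the catch and let go, it swings up; pressed too little, it comes back shut: press again.
- cover_hinge_mid (a point): Middle of the cover's hinge line: along the box's y, at box x = +75 mm, height 87 mm. A spring here always pushes the cover open, and a damper slows it: it takes 2 to 3 s to swing fully up, its front edge rising at less than 100 mm/s. It must not be touched while it swings.
- press_mark (a point): Centre of the ring mark (28 mm across) on the cover's top, moving with it; 110 mm in front of the hinge, 32 mm behind the front ledge. Pressed slowly here: spring 5 N, catch 5 N more, 10 to 14 N in all. Just past the catch's release is a firm stop. Its depth (6 to 17 mm) differs each time, unseen: feel for it. 16 to 18 N is enough; over 25 N damages the catch. Axes: the cover's.
- lock (a joint): Travel (m) of the aluminium sliding lock on the front ledge: 0 to 0.004 at the start, its 30 mm wide tongue reaching up to 11 mm over the cover's front edge and blocking it. It slides along the box's -x, off the cover, to a stop at 0.020, fully back. Friction: about 5 N to slide, stays where left; over 25 N damages it. Its plate is 60 (x) x 30 (y) x 4 mm, 1.5 mm above the box's top.
- lock_knob (a point): Top centre of the lock's upright grip block, 12 (x) x 22 (y) x 26 mm high, standing on the lock's plate; its top is 31.5 mm above the box's top. At travel 0 it lies at box x = -95 mm, y = +60 mm. Moves with the lock; axes as the box's. Can be pushed back from the cover's side or pinched from above.
- screwdriver: Loose screwdriver lying on the bench on one side of the box, not to be disturbed. Origin under its middle.
- wrench: Loose open-ended wrench lying on the bench on the other side of the box, not to be disturbed. Origin under its middle.
- elbow: Loose brass pipe fitting, 32 mm across, 44 mm tall, standing on the box's front ledge on the side away from the lock, not to be disturbed. Origin: centre of its foot.

How it is judged:
By the outcome, as a careful person would: the job done as asked, in the order asked, and still so for the second after the job is handed in, with the robot touching nothing.
It also fails if it takes over 45 s, if anything falls off the work surface, if the arm or the gripper's body presses on something with over 40 N, if the wrist force passes 120 N, or if a joint passes its speed limit or range.

## Working session

There is one attempt and no reset: what is moved stays moved. The work goes in short steps, Python scripts to look and compute and a tool call to move; the robot and the scene stay as the last step left them, time stands still between calls to the robot, and variables do not carry over. Pictures are saved under pics/ and viewed, and the job is handed in when it is done.

Besides the shell and the picture viewer there is one more tool, called as name(argument=value, ...) on one line, values as JSON. carry_out: Moves the arm, as the interface text tells. Its arguments: {"type":"object","properties":{"plan":{"type":"array","items":{"type":"array","items":{"type":"number"}}},"newtons":{"type":"number"}},"required":["plan"]}

```bash
ls; mkdir -p pics; python3 - <<'E'
from plant import sense, grab_frame, camera_params, grip_depth
import cv2
print(grip_depth); s=sense(); print(s)
for n in ["scene","top"]:
    cv2.imwrite(f"pics/{n}0.png",grab_frame(n)[:,:,::-1]); p=camera_params(n); print(n,p)
E
```

```text
pics
0.0187
{'t': 0.0, 'qpos': array([ 1.13819491e+00,  2.59351770e-01,  1.53607744e+00, -1.05020370e-05,
        1.34799165e+00, -2.02791761e-01]), 'qd': array([ 1.27536404e-03,  7.22137524e-04, -1.22848653e-03, -3.57055466e-05,
        6.57582508e-04, -1.21927286e-03]), 'joint_efforts': array([ 7.65095920e-04, -4.46010160e+01, -2.90586555e+01, -8.47013416e-05,
        1.11458759e-02,  2.85680301e-06]), 'position': array([0.12501434, 0.53500871, 0.19837229]), 'eef_rot': array([-1.76798803,  1.56896809, -1.99779535]), 'wrist_force': array([-0.10474308, -0.43559402, -0.4168651 ]), 'torque': array([ 0.03370461, -0.0150923 , -0.01616328]), 'finger_gap': 1.0012131470466272}
scene {'K': array([[368.92268578,   0.        , 315.02428848],
       [  0.        , 368.92268578, 200.10225412],
       [  0.        ,   0.        ,   1.        ]]), 'D': array([-0.02508953,  0.        ,  0.        ,  0.        ,  0.        ]), 'pose': array([[ 0.45989143,  0.4882632 , -0.74168654,  1.09226377],
       [ 0.88787411, -0.24024773,  0.39237812, -0.26012412],
       [ 0.01339529, -0.83897561, -0.54400413,  0.48348506],
       [ 0.        ,  0.        ,  0.        ,  1.        ]])}
top {'K': array([[366.42870594,   0.        , 318.52463964],
       [  0.        , 366.42870594, 198.83139279],
       [  0.        ,   0.        ,   1.        ]]), 'D': array([-0.02758502,  0.        ,  0.        ,  0.        ,  0.        ]), 'pose': array([[-1.57474032e-02, -9.97703139e-01,  6.58822105e-02,
         5.38805654e-01],
       [-9.99875494e-01,  1.57795769e-02, -3.20129096e-05,
         3.11368702e-02],
       [-1.00765403e-03, -6.58745119e-02, -9.97827407e-01,
         7.98883376e-01],
       [ 0.00000000e+00,  0.00000000e+00,  0.00000000e+00,
         1.00000000e+00]])}
```

View pics/scene0.png

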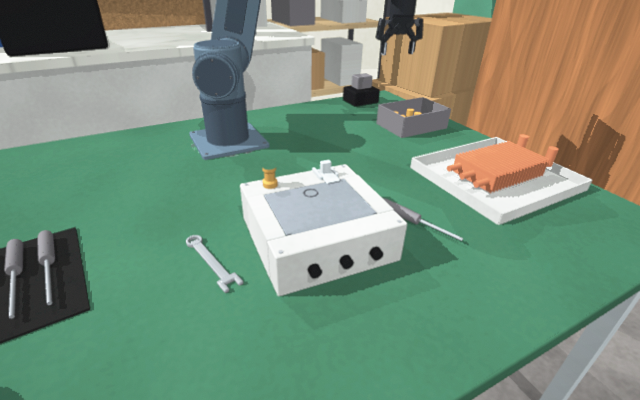

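View pics/top0.png

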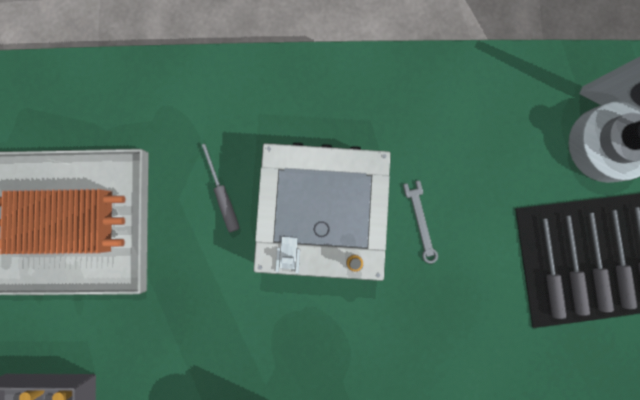

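The top view shows the box with corners at about (263,144), (390,152), (384,279) and (255,272). The lock is near (288,254), the ring at (321,229), the elbow at (355,263), the screwdriver on the left and the wrench on the right. I'll measure these next.

```bash
cat > h.py <<'E'
import numpy as np, cv2
from plant import sense, grab_frame, camera_params, grip_depth
def cast(cp,uv,z):
    uv=np.asarray(uv,float).reshape(-1,1,2)
    n=cv2.undistortPoints(uv,cp["K"],np.array(cp["D"])).reshape(-1,2)
    d=np.c_[n,np.ones(len(n))]@cp["pose"][:3,:3].T; o=cp["pose"][:3,3]
    return o+d*((z-o[2])/d[:,2])[:,None]
E
python3 - <<'E'
from h import *
im=cv2.imread("pics/top0.png"); cp=camera_params("top")
hsv=cv2.cvtColor(im,cv2.COLOR_BGR2HSV)
m=((hsv[...,1]<60)&(hsv[...,2]>120)).astype(np.uint8)*255
roi=np.zeros_like(m); roi[130:295,240:400]=1; m*=roi
c=max(cv2.findContours(m,cv2.RETR_EXTERNAL,cv2.CHAIN_APPROX_NONE)[0],key=cv2.contourArea)
r=cv2.minAreaRect(c); b=cv2.boxPoints(r); print(b, r)
W=cast(cp,b,0.09); print(W.round(4)); print([np.linalg.norm(W[i]-W[i-1]).round(4) for i in range(4)])
cv2.imwrite("pics/crop1.png",cv2.resize(im[135:290,245:400],None,fx=3.8,fy=3.8,interpolation=cv2.INTER_CUBIC))
E
```

```text
[[252.78601 272.42413]
 [260.8833  142.8677 ]
 [391.87164 151.05447]
 [383.77435 280.6109 ]] ((322.3288269042969, 211.7393035888672), (131.24391174316406, 129.80921936035156), 3.5763344764709473)
[[ 0.4462  0.1594  0.09  ]
 [ 0.6974  0.1424  0.09  ]
 [ 0.6771 -0.114   0.09  ]
 [ 0.4267 -0.0913  0.09  ]]
[np.float64(0.2515), np.float64(0.2518), np.float64(0.2572), np.float64(0.2514)]
```

View pics/crop1.png

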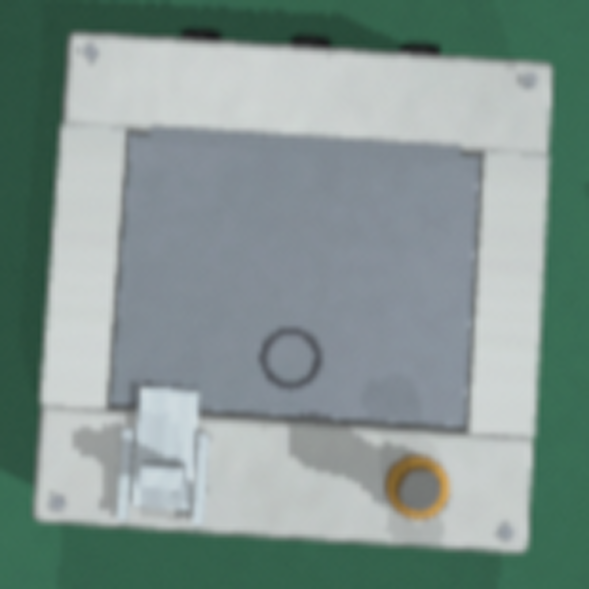

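The crop shows the top face corners at (70,33), (552,64), (528,552) and (35,521). The ring is at (290,357). The lock has its knob at about (165,485) and side rails, with its tongue over the cover at about (168,390). The elbow is at (417,487).

```bash
python3 - <<'E'
from h import *
cp=camera_params("top")
f=lambda p:np.array(p,float)/3.8-0.5*(1-1/3.8)+[245,135]
# cover + box corners -> box frame fit
pix=[(70,33),(552,64),(528,552),(35,521),(290,357)]
mod=np.array([[.125,.125],[.125,-.125],[-.125,-.125],[-.125,.125],[-.035,0]])
W=cast(cp,f(pix),.09)[:,:2]
A=mod-mod.mean(0);B=W-W.mean(0)
th=np.arctan2((A[:,0]*B[:,1]-A[:,1]*B[:,0]).sum(),(A*B).sum())
R=np.array([[np.cos(th),-np.sin(th)],[np.sin(th),np.cos(th)]]); t=W.mean(0)-R@mod.mean(0)
print("th",th,"t",t); print("resid mm",((W-mod@R.T-t)*1000).round(1))
tob=lambda w:(np.asarray(w)[:,:2]-t)@R
print("knob top (rear edge)",tob(cast(cp,f([(140,467),(187,469),(165,490)]),.1215)))
print("tongue tip",tob(cast(cp,f([(138,388),(200,390)]),.0955)))
print("elbow",tob(cast(cp,f([(420,487)]),.134)))
np.savez("box.npz",th=th,t=t)
for n,p in dict(knob=(-.095,.06),ring=(-.035,0),hinge=(.075,0)).items(): print(n,R@np.array(p)+t)
E
```

```text
th -0.07831553869645796 t [0.56225309 0.02381327]
resid mm [[-0.2 -0.5]
 [-0.8  0.5]
 [ 0.2  0. ]
 [ 0.1 -0.9]
 [ 0.7  0.8]]
knob top (rear edge) [[-0.09134854  0.07005861]
 [-0.09086666  0.04733304]
 [-0.10157814  0.05726214]]
tongue tip [[-0.05462644  0.07624375]
 [-0.0536596   0.04503396]]
elbow [[-0.09118456 -0.06412661]]
knob [0.47223841 0.09106173]
ring [0.52736037 0.02655151]
hinge [0.63702321 0.0179456 ]
```

```bash
cat >> h.py <<'E'
from scipy.spatial.transform import Rotation as Ro
_b=np.load("box.npz"); TH=float(_b["th"]); T=_b["t"]; RB=Ro.from_euler("z",TH).as_matrix()
def w(p): return RB@np.array([p[0],p[1],0])+np.array([T[0],T[1],p[2]])
def tool(): 
    s=sense(); return s, Ro.from_euler("xyz",s["eef_rot"]).as_matrix()
def st(goal=None,jaw=None):
    s,R=tool(); p=s["position"]; bp=RB.T@(p-np.array([T[0],T[1],0]))
    print("t",round(s["t"],2),"box pos mm",(bp*1e3).round(1),"F box",(RB.T@s["wrist_force"]).round(2),"gap",round(s["finger_gap"],2))
    print("tool axes in box:",(RB.T@R).round(3).tolist())
    if goal is not None: print("shift tool",(R.T@(w(goal)-p)).round(4))
    if jaw is not None:
        for sg in (1,-1):
            y=RB@np.array(jaw,float)*sg; x=np.array([0,0,-1.]); Rg=np.c_[x,y,np.cross(x,y)]
            print("turn",Ro.from_matrix(R.T@Rg).as_rotvec().round(4))
E
python3 -c "
from h import *
st((-.070,.059,.199),(0,1,0))
st((-.070,.059,.199),(1,0,0))"
```

```text
t 0.1 box pos mm [-475.9  475.5  198.5] F box [-0.18 -0.25 -0.23] gap 1.0
tool axes in box: [[-0.001, 0.151, 0.989], [-0.002, 0.989, -0.151], [-1.0, -0.002, -0.0]]
shift tool [-1.000e-04 -3.504e-01  4.641e-01]
turn [-0.1515 -0.0005  0.0016]
turn [2.9901e+00 2.4000e-03 7.0000e-04]
t 0.1 box pos mm [-475.9  475.5  198.5] F box [-0.18 -0.25 -0.23] gap 1.0
tool axes in box: [[-0.001, 0.151, 0.989], [-0.002, 0.989, -0.151], [-1.0, -0.002, -0.0]]
shift tool [-1.000e-04 -3.504e-01  4.641e-01]
turn [1.4193e+00 9.0000e-04 1.6000e-03]
turn [-1.7223e+00 -1.7000e-03  9.0000e-04]
```

carry_out(plan=[[0,0,0,0,-0.075,0,0],[0,0,0,0,-0.075,0,0],[0,0,-0.02,0.02,0,0,0],[0,0,-0.02,0.03,0,0,0],[0,0,-0.02,0.03,0,0,0]])

```text
t: 0.6
position: [0.2003, 0.4684, 0.1987]
eef_rot: [-2.08, 1.57, -2.158]
wrist_force: [0.0, -0.1, -0.7]
finger_gap: 0.142
```

```bash
python3 -c "
from h import *
st((-.070,.059,.199),(0,1,0))"
```

```text
t 0.6 box pos mm [-395.6  414.9  198.7] F box [ 0.05 -0.08 -0.65] gap 0.14
tool axes in box: [[-0.0, -0.0, 1.0], [-0.001, 1.0, 0.0], [-1.0, -0.001, -0.0]]
shift tool [-1.000e-04 -3.560e-01  3.255e-01]
turn [ 0.0001 -0.0005  0.0009]
turn [-3.1415e+00 -1.3000e-03 -7.0000e-04]
```

carry_out(plan=[[0,0,-0.026,0.024,0,0,0],[0,0,-0.026,0.024,0,0,0],[0,0,-0.026,0.024,0,0,0],[0,0,-0.026,0.024,0,0,0],[0,0,-0.026,0.024,0,0,0]])

```text
t: 1.1
position: [0.3099, 0.3289, 0.199]
eef_rot: [-2.456, 1.57, -2.536]
wrist_force: [0.2, -0.8, 0.8]
finger_gap: 0.001
```

carry_out(plan=[[0,0,-0.026,0.024,0,0,0],[0,0,-0.026,0.024,0,0,0],[0,0,-0.026,0.024,0,0,0],[0,0,-0.026,0.024,0,0,0],[0,0,-0.026,0.024,0,0,0]])

```text
t: 1.6
position: [0.4192, 0.1897, 0.199]
eef_rot: [-3.074, 1.57, 3.129]
wrist_force: [-0.4, 0.0, -0.6]
finger_gap: 0.0
```

```bash
python3 -c "
from h import *
st((-.070,.059,.199),(0,1,0))"
```

```text
t 1.6 box pos mm [-155.6  154.2  199. ] F box [-0.45  0.01 -0.59] gap 0.0
tool axes in box: [[-0.001, 0.002, 1.0], [-0.0, 1.0, -0.002], [-1.0, -0.0, -0.001]]
shift tool [-0.0001 -0.0951  0.0858]
turn [-0.0016 -0.0005  0.    ]
turn [3.14e+00 1.00e-04 8.00e-04]
```

carry_out(plan=[[0,0,-0.024,0.022,0,0,0],[0,0,-0.024,0.022,0,0,0],[0,0,-0.024,0.022,0,0,0],[0,0,-0.022,0.02,0,0,0],[0,0,0,0,0,0,0]])

```text
t: 2.1
position: [0.4989, 0.0876, 0.1986]
eef_rot: [-1.389, 1.57, -1.473]
wrist_force: [0.2, -0.7, -0.5]
finger_gap: 0.004
```

```bash
python3 -c "
from h import *
st((-.070,.059,.105),(0,1,0))
for n in ['top','wrist','scene']: cv2.imwrite(f'pics/{n}1.png',grab_frame(n)[:,:,::-1])
im=cv2.imread('pics/scene1.png'); cv2.imwrite('pics/scene1c.png',cv2.resize(im[100:260,220:420],None,fx=3.6,fy=3.6,interpolation=cv2.INTER_CUBIC))"
```

```text
t 2.1 box pos mm [-68.2  58.7 198.6] F box [ 0.3  -0.64 -0.53] gap 0.0
tool axes in box: [[0.0, 0.005, 1.0], [-0.001, 1.0, -0.005], [-1.0, -0.001, 0.0]]
shift tool [ 0.0936  0.0004 -0.0018]
turn [-0.0049  0.0002  0.0011]
turn [ 3.1366e+00  1.8000e-03 -3.0000e-04]
```

View pics/wrist1.png

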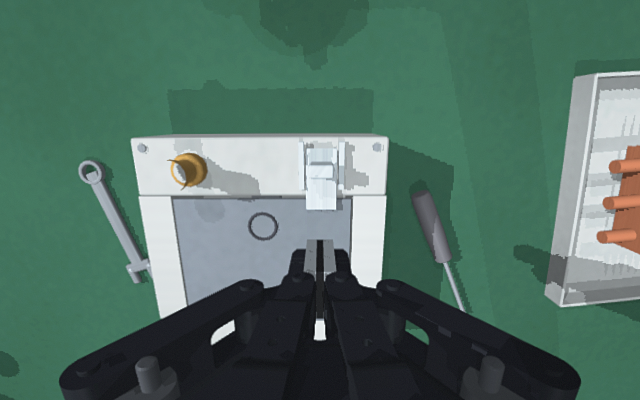

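View pics/scene1c.png

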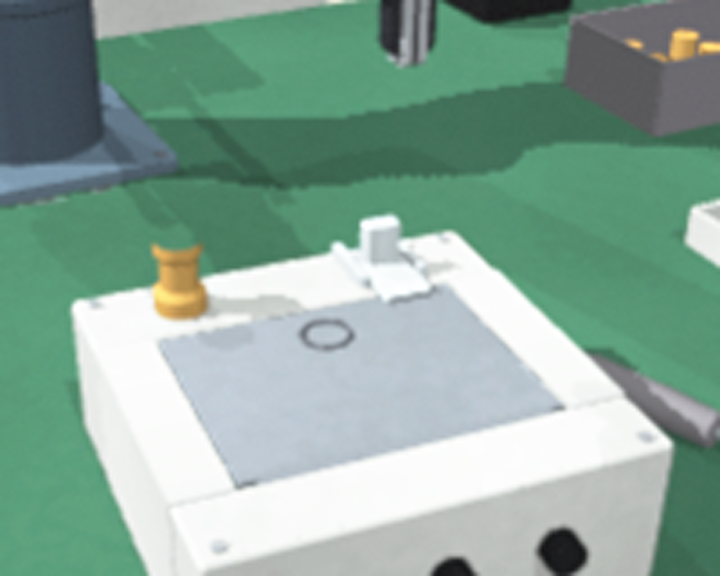

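The wrist view looks toward the front ledge. The knob is at (321,172), centred on the fingers at column 320, and the ring is at (263,226). Nothing has been disturbed. I'll cross-check these from the wrist camera.

```bash
python3 -c "
from h import *
cp=camera_params('wrist'); print(cp['pose'].round(3).tolist())
f=lambda p,z:((RB.T@(cast(cp,p,z)-np.array([*T,0])).T).T*1e3).round(1)
print('ring',f([(263,226)],.09)); print('ledge corners',f([(131,138),(387,136)],.09)); print('tongue tip',f([(306,210),(337,210)],.0955))
im=cv2.imread('pics/wrist1.png'); cv2.imwrite('pics/wrist1c.png',cv2.resize(im[125:275,220:400],None,fx=4,fy=4,interpolation=cv2.INTER_CUBIC))"
```

```text
[[0.081, 0.96, 0.268, 0.428], [0.997, -0.078, -0.02, 0.096], [0.001, 0.268, -0.963, 0.372], [0.0, 0.0, 0.0, 1.0]]
ring [[-38.    4.1  90. ]]
ledge corners [[-127.2 -118.1   90. ]
 [-127.5  125.8   90. ]]
tongue tip [[-56.6  48.6  95.5]
 [-56.5  79.2  95.5]]
```

View pics/wrist1c.png

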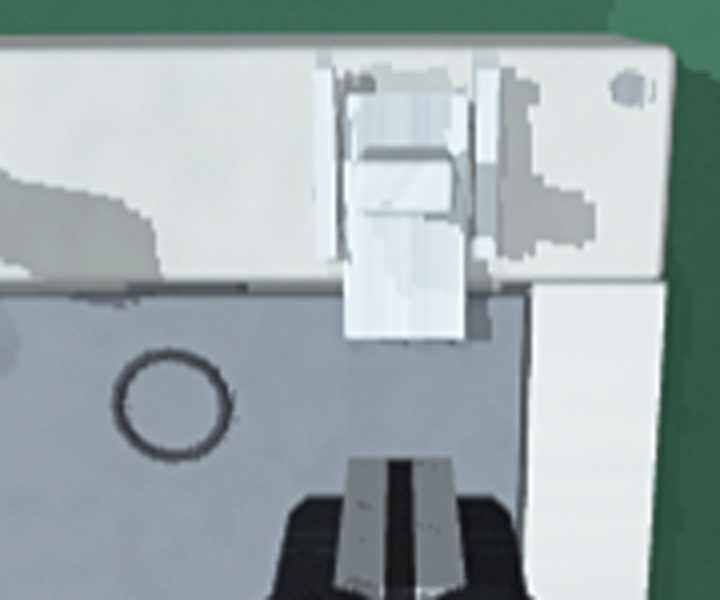

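carry_out(plan=[[0,0.025,0,0,0,0,0],[0,0.025,0,0,0,0,0],[0,0.022,0,0,0,0,0],[0,0.012,0,0,0,0,0],[0,0.009,0,0,0,0,0]])

```text
t: 2.75
position: [0.4961, 0.0913, 0.1055]
eef_rot: [3.057, 1.57, 2.979]
wrist_force: [-1.2, 0.5, -0.4]
finger_gap: -0.002
```

```bash
python3 -c "
from h import *
st((-.080,.059,.105),(0,1,0))"
```

```text
t 2.75 box pos mm [-71.2  62.1 105.5] F box [-1.2   0.4  -0.43] gap -0.0
tool axes in box: [[-0.001, 0.0, 1.0], [0.0, 1.0, -0.0], [-1.0, 0.0, -0.001]]
shift tool [ 0.0005 -0.0031 -0.0088]
turn [-0.0002 -0.0011 -0.0001]
turn [ 3.1414e+00 -1.0000e-04  1.7000e-03]
```

carry_out(plan=[[0,0,-0.001,-0.002,0,0,0],[0,0,-0.001,-0.002,0,0,0],[0,0,0,-0.0015,0,0,0],[0,0,0,-0.0015,0,0,0],[0,0,0,-0.001,0,0,0]])

```text
t: 3.25
position: [0.489, 0.0891, 0.1068]
eef_rot: [0.048, 1.57, -0.032]
wrist_force: [-0.6, 0.8, 0.1]
finger_gap: -0.001
```

carry_out(plan=[[0,0,0,-0.001,0,0,0],[0,0,0,-0.001,0,0,0],[0,0,0,-0.001,0,0,0],[0,0,0,-0.001,0,0,0],[0,0,0,-0.001,0,0,0]])

```text
t: 3.75
position: [0.4838, 0.0896, 0.1062]
eef_rot: [3.01, 1.571, 2.93]
wrist_force: [0.8, -0.9, -0.4]
finger_gap: -0.0
```

```bash
python3 -c "
from h import *
st((-.080,.059,.105))"
```

```text
t 3.75 box pos mm [-83.4  59.4 106.2] F box [ 0.88 -0.85 -0.43] gap -0.0
tool axes in box: [[-0.0, 0.001, 1.0], [0.0, 1.0, -0.001], [-1.0, 0.0, -0.0]]
shift tool [ 0.0012 -0.0004  0.0034]
```

carry_out(plan=[[0,0,0,-0.001,0,0,0],[0,0,0,-0.001,0,0,0],[0,0,0,-0.001,0,0,0],[0,0,0,-0.001,0,0,0],[0,0,0,-0.001,0,0,0]])

```text
t: 4.25
position: [0.4788, 0.0899, 0.1062]
eef_rot: [0.085, 1.571, 0.005]
wrist_force: [-0.1, -0.1, 0.0]
finger_gap: -0.0
```

```bash
python3 -c "
from h import *
st((-.080,.059,.105))
cv2.imwrite('pics/wrist2.png',cv2.resize(grab_frame('wrist')[100:300,200:440,::-1],None,fx=3,fy=3))"
```

```text
t 4.25 box pos mm [-88.4  59.4 106.2] F box [-0.12 -0.08  0.05] gap -0.0
tool axes in box: [[0.0, 0.001, 1.0], [0.0, 1.0, -0.001], [-1.0, 0.0, 0.0]]
shift tool [ 0.0012 -0.0004  0.0084]
```

View pics/wrist2.png

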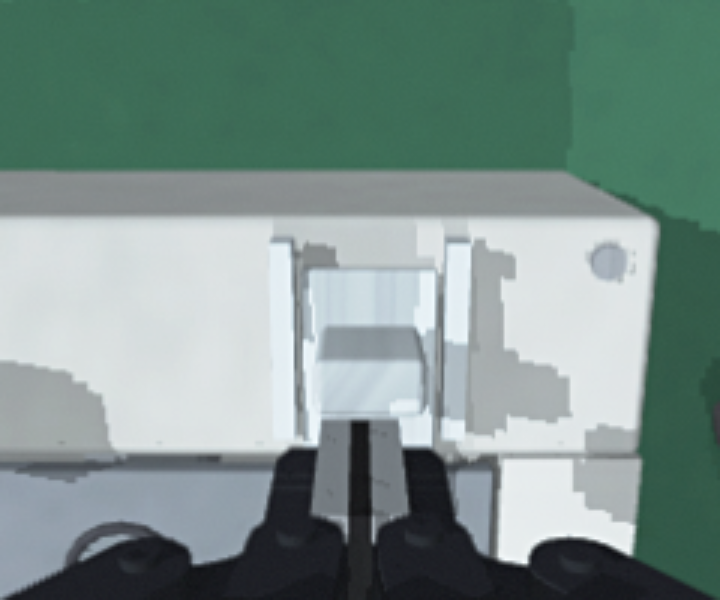

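The finger tips at (360,420) are just about touching the rear face of the knob. No force shows yet, so I'll continue.

carry_out(plan=[[0,0,0,-0.001,0,0,0],[0,0,0,-0.001,0,0,0],[0,0,0,-0.001,0,0,0],[0,0,0,-0.001,0,0,0],[0,0,0,-0.001,0,0,0]])

```text
t: 4.8
position: [0.4738, 0.0904, 0.1062]
eef_rot: [1.257, 1.571, 1.177]
wrist_force: [-0.1, 0.6, 0.3]
finger_gap: 0.002
```

```bash
python3 -c "
from h import *
st((-.080,.059,.105))
cv2.imwrite('pics/wrist3.png',cv2.resize(grab_frame('wrist')[100:300,200:440,::-1],None,fx=3,fy=3))"
```

```text
t 4.8 box pos mm [-93.4  59.4 106.2] F box [-0.11  0.58  0.25] gap 0.0
tool axes in box: [[0.0, 0.002, 1.0], [0.0, 1.0, -0.002], [-1.0, 0.0, 0.0]]
shift tool [ 0.0012 -0.0004  0.0134]
```

View pics/wrist3.png

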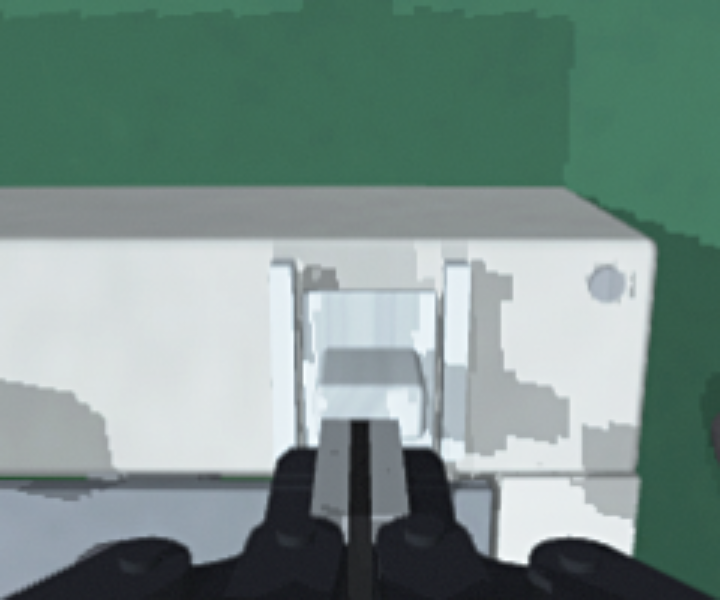

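```bash
python3 -c "
from h import *
cp=camera_params('wrist'); M=np.linalg.inv(cp['pose']); s=sense(); print(s['position'])
def pr(P): return ((cv2.projectPoints(np.array([P],float),cv2.Rodrigues(M[:3,:3])[0],M[:3,3],cp['K'],np.array(cp['D']))[0].ravel()-[200,100])*3).round()
print('tcp',pr(s['position']))
for x in (-.091,-.103):
  for z in (.1215,.0955): print(x,z,pr(w((x,.049,z))),pr(w((x,.071,z))))
print('ledge edge',pr(w((-.067,.0,.09))),pr(w((-.125,.0,.09))))
cv2.imwrite('pics/scene2.png',cv2.resize(grab_frame('scene')[120:240,240:420,::-1],None,fx=4,fy=4,interpolation=cv2.INTER_CUBIC))
cv2.imwrite('pics/top2.png',cv2.resize(grab_frame('top')[135:290,245:400,::-1],None,fx=3.8,fy=3.8,interpolation=cv2.INTER_CUBIC))
"
```

```text
[0.47361017 0.09036589 0.10618636]
tcp [357. 405.]
-0.091 0.1215 [304. 447.] [416. 447.]
-0.091 0.0955 [311. 398.] [409. 398.]
-0.103 0.1215 [303. 389.] [417. 389.]
-0.103 0.0955 [310. 347.] [410. 347.]
ledge edge [108. 485.] [ 87. 245.]
```

View pics/scene2.png

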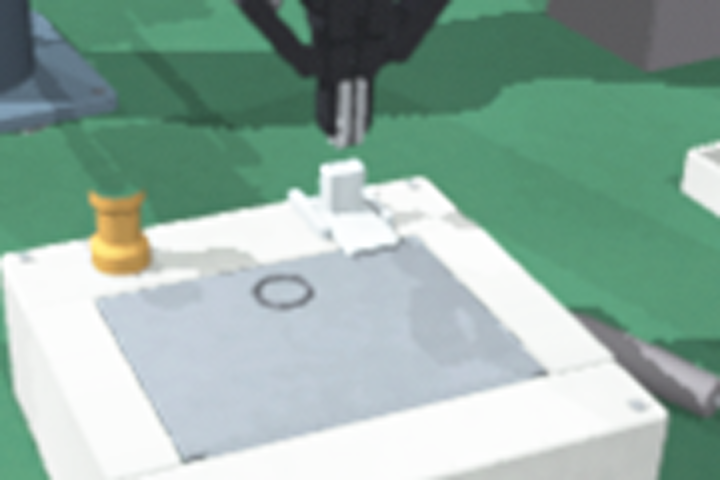

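View pics/top2.png

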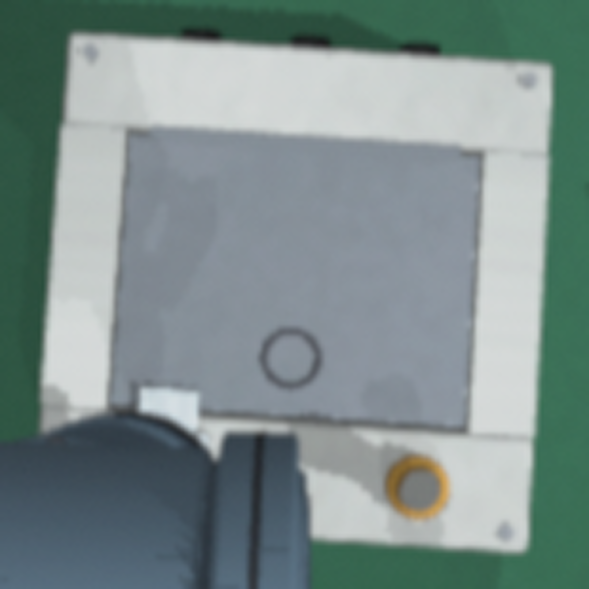

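```bash
python3 -c "
from h import *
s=sense(); P=s['position']
def pr(P,n,o,k):
    cp=camera_params(n); M=np.linalg.inv(cp['pose'])
    return ((cv2.projectPoints(np.array([P],float),cv2.Rodrigues(M[:3,:3])[0],M[:3,3],cp['K'],np.array(cp['D']))[0].ravel()-o)*k).round()
print('scene tcp',pr(P,'scene',[240,120],4),'+20mm',pr(P+[0,0,.02],'scene',[240,120],4),'+40mm',pr(P+[0,0,.04],'scene',[240,120],4))
for p in [(-.097,.06,.1215),(-.035,0,.09),(-.125,.125,.09),(.125,-.125,.09),(-.125,-.125,.09),(.125,.125,.09)]: print(p,pr(w(p),'scene',[240,120],4))
print(s['qpos'])
"
```

```text
scene tcp [340. 192.] +20mm [341. 159.] +40mm [342. 125.]
(-0.097, 0.06, 0.1215) [339. 164.]
(-0.035, 0, 0.09) [279. 292.]
(-0.125, 0.125, 0.09) [420. 174.]
(0.125, -0.125, 0.09) [139. 553.]
(-0.125, -0.125, 0.09) [ -6. 254.]
(0.125, 0.125, 0.09) [670. 412.]
[-4.33175185e-02  2.25478802e-01  1.82527276e+00 -2.30361238e-05
  1.09082911e+00 -1.53430473e+00]
```

```bash
python3 -c "
from h import *
def pr(P,n):
    cp=camera_params(n); M=np.linalg.inv(cp['pose'])
    return cv2.projectPoints(np.array([P],float),cv2.Rodrigues(M[:3,:3])[0],M[:3,3],cp['K'],np.array(cp['D']))[0].ravel().round(1)
print('scene1 tcp',pr([.496,.0913,.1986],'scene'), 'seen ~(333,118)')
def ray(n,uv):
    cp=camera_params(n); a=cast(cp,[uv],0.0)[0]; o=cp['pose'][:3,3]; d=a-o; return o,d/np.linalg.norm(d)
o1,d1=ray('scene',(240+350/4,120+146/4)); o2,d2=ray('wrist',(200+360/3,100+420/3))
A=np.c_[d1,-d2]; k=np.linalg.lstsq(A,o2-o1,rcond=None)[0]; p1=o1+k[0]*d1; p2=o2+k[1]*d2
print(p1,p2,'tcp',sense()['position'], 'box',RB.T@((p1+p2)/2-np.array([*T,0])))
cv2.imwrite('pics/scene3.png',cv2.resize(cv2.imread('pics/scene2.png')[60:280,220:480],None,fx=3,fy=2.7))
s=grab_frame('scene'); cv2.imwrite('pics/scene3.png',cv2.resize(s[125:185,290:370,::-1],None,fx=9,fy=9,interpolation=cv2.INTER_NEAREST))
print(sense()['position'],sense()['wrist_force'])
"
```

```text
scene1 tcp [332.1 131.6] seen ~(333,118)
[0.47029464 0.09758871 0.13090056] [0.46733596 0.09141636 0.12985764] tcp [0.47382266 0.09035846 0.10621965] box [-0.0986818   0.06316245  0.1303791 ]
[0.47390653 0.09033865 0.10623213] [-0.18663738  0.66952789 -0.10343227]
```

View pics/scene3.png

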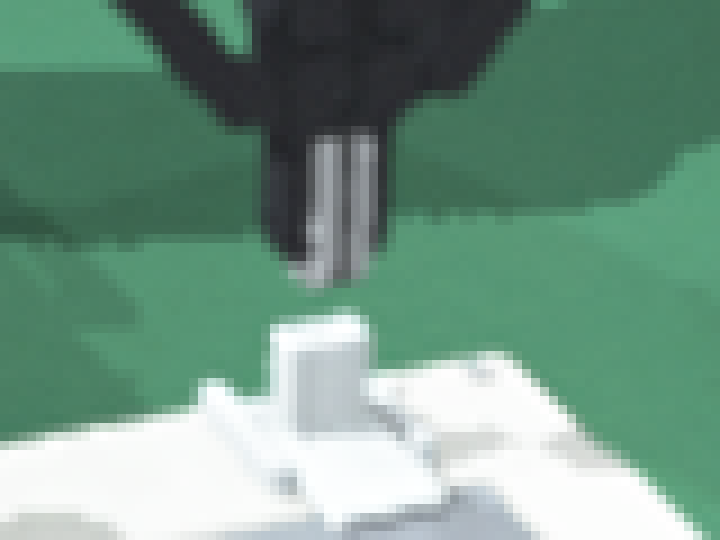

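The pictures show the fingertips about 24 mm higher than the reported TCP, near z = 0.130 and directly above the knob at scene crop (340,280). That agrees with there being no contact. I'll back off behind the knob and descend by sight and touch.

carry_out(plan=[[0,0,0,0.007,0,0,0],[0,0,0,0.007,0,0,0],[0,0,0,0.007,0,0,0],[0,0,0,0.005,0,0,0],[0,0,0,0,0,0,0]])

```text
t: 5.5
position: [0.5008, 0.0881, 0.1061]
eef_rot: [-0.105, 1.57, -0.185]
wrist_force: [0.3, -0.9, -0.2]
finger_gap: 0.002
```

carry_out(plan=[[0,0.003,0,0,0,0,0],[0,0.002,0,0,0,0,0],[0,0.002,0,0,0,0,0],[0,0.002,0,0,0,0,0],[0,0.001,0,0,0,0,0]])

```text
t: 6.0
position: [0.4995, 0.0883, 0.096]
eef_rot: [-2.889, 1.57, -2.968]
wrist_force: [-0.2, -0.5, 1.2]
finger_gap: -0.003
```

```bash
python3 -c "
from h import *
st((-.080,.059,.105))
a=cv2.resize(grab_frame('wrist')[100:300,200:440,::-1],None,fx=3,fy=3,interpolation=cv2.INTER_CUBIC)
s=cv2.resize(grab_frame('scene')[115:215,280:380,::-1],None,fx=6,fy=6,interpolation=cv2.INTER_CUBIC)
cv2.imwrite('pics/w4.png',a);cv2.imwrite('pics/s4.png',s)"
```

```text
t 6.0 box pos mm [-67.6  59.4  96. ] F box [-0.18 -0.51  1.22] gap -0.0
tool axes in box: [[-0.0, 0.001, 1.0], [-0.0, 1.0, -0.001], [-1.0, -0.0, -0.0]]
shift tool [-0.009  -0.0004 -0.0124]
```

View pics/w4.png

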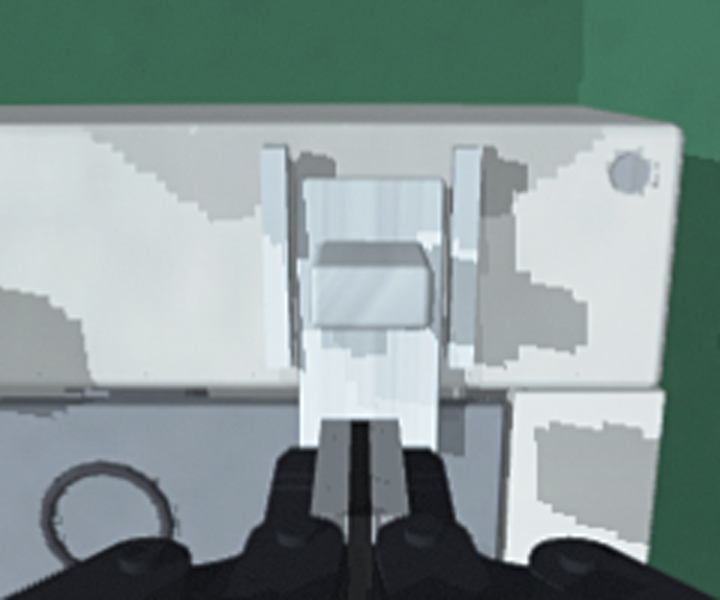

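View pics/s4.png

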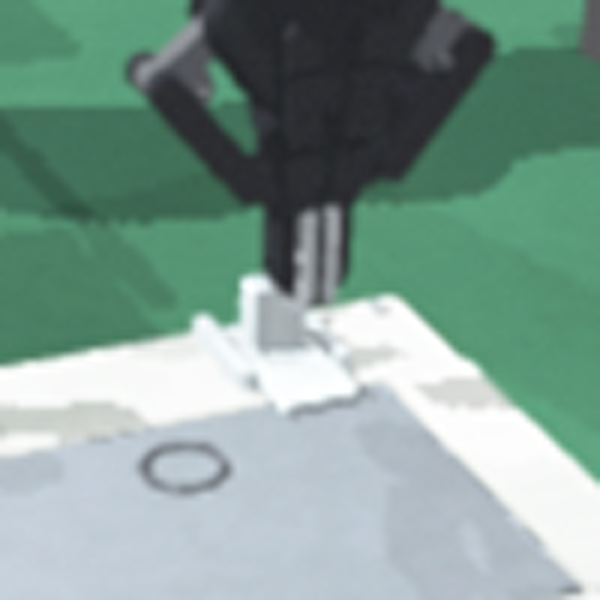

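```bash
cat >> h.py <<'E'
def tri(us,uw):
    def ray(n,uv):
        cp=camera_params(n); o=cp['pose'][:3,3]; d=cast(cp,[uv],0.0)[0]-o; return o,d/np.linalg.norm(d)
    o1,d1=ray('scene',us); o2,d2=ray('wrist',uw)
    k=np.linalg.lstsq(np.c_[d1,-d2],o2-o1,rcond=None)[0]; p1=o1+k[0]*d1; p2=o2+k[1]*d2
    print('tri box mm',((RB.T@((p1+p2)/2-np.array([*T,0])))*1e3).round(1),'miss mm',((p1-p2)*1e3).round(1))
E
python3 -c "
from h import *
tri((332.2,165),(320,240))
# pts known: ring centre & knob top-rear corners for checking
tri((280+185/6,115+467/6),(200+108/3,100+520/3))
"
```

```text
tri box mm [-73.6  63.  122.1] miss mm [2.9 6.  1. ]
tri box mm [-36.3   2.4  88.8] miss mm [ 0.3  0.6 -0. ]
```

The cameras agree on the ring, at z = 89 mm by triangulation. The fingertips triangulate to about 122 mm with the TCP reported at 96 mm, so the real tips sit about 25 mm above the TCP. I'll lower 10 mm and measure again.

carry_out(plan=[[0,0.003,0,0,0,0,0],[0,0.003,0,0,0,0,0],[0,0.002,0,0,0,0,0],[0,0.002,0,0,0,0,0],[0,0.002,0,0,0,0,0]])

```text
t: 6.6
position: [0.4998, 0.0883, 0.084]
eef_rot: [-3.072, 1.571, 3.131]
wrist_force: [-0.1, -0.0, -0.1]
finger_gap: -0.003
```

```bash
python3 -c "
from h import *
st((-.080,.059,.105))
a=cv2.resize(grab_frame('wrist')[100:300,200:440,::-1],None,fx=3,fy=3,interpolation=cv2.INTER_CUBIC)
s=cv2.resize(grab_frame('scene')[115:215,280:380,::-1],None,fx=6,fy=6,interpolation=cv2.INTER_CUBIC)
cv2.imwrite('pics/w5.png',a);cv2.imwrite('pics/s5.png',s)"
```

```text
t 6.6 box pos mm [-67.3  59.4  84. ] F box [-0.12 -0.01 -0.12] gap -0.0
tool axes in box: [[-0.0, 0.001, 1.0], [-0.0, 1.0, -0.001], [-1.0, -0.0, -0.0]]
shift tool [-0.021  -0.0004 -0.0127]
```

View pics/w5.png

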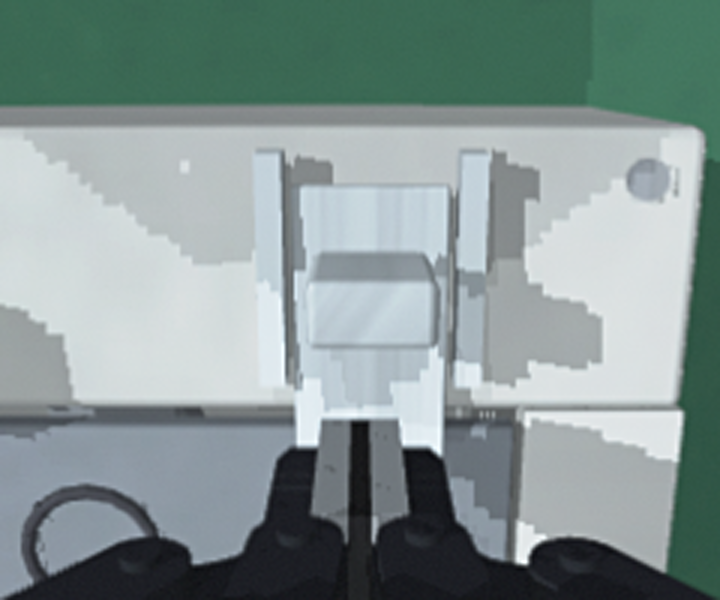

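View pics/s5.png

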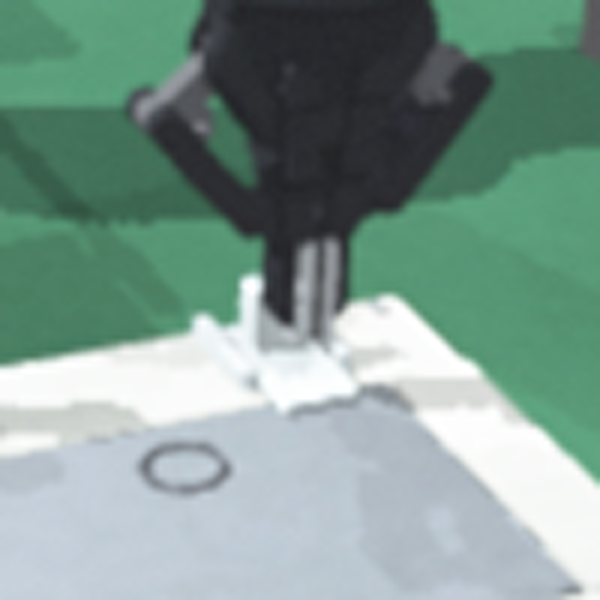

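No contact yet. The tips are now beside the knob at scene crop (315,337), behind its rear face and about 12 mm above the plate. I'll lower a little more and push slowly forward.

carry_out(plan=[[0,0.002,0,0,0,0,0],[0,0.002,0,-0.001,0,0,0],[0,0,0,-0.002,0,0,0],[0,0,0,-0.002,0,0,0],[0,0,0,-0.002,0,0,0]])

```text
t: 7.2
position: [0.4926, 0.0889, 0.0803]
eef_rot: [-0.01, 1.571, -0.09]
wrist_force: [0.7, -0.5, -0.9]
finger_gap: 0.002
```

carry_out(plan=[[0,0,0,-0.001,0,0,0],[0,0,0,-0.001,0,0,0],[0,0,0,-0.001,0,0,0],[0,0,0,-0.001,0,0,0],[0,0,0,-0.001,0,0,0]])

```text
t: 7.7
position: [0.4878, 0.0892, 0.0802]
eef_rot: [2.615, 1.571, 2.535]
wrist_force: [1.1, -0.6, 0.5]
finger_gap: 0.004
```

```bash
python3 -c "
from h import *
st()"
```

```text
t 7.7 box pos mm [-79.4  59.4  80.2] F box [ 1.11 -0.55  0.47] gap 0.0
tool axes in box: [[-0.0, 0.001, 1.0], [0.0, 1.0, -0.001], [-1.0, 0.0, -0.0]]
```

carry_out(plan=[[0,0,0,-0.001,0,0,0],[0,0,0,-0.001,0,0,0],[0,0,0,-0.001,0,0,0],[0,0,0,-0.001,0,0,0],[0,0,0,-0.001,0,0,0]])

```text
t: 8.2
position: [0.4842, 0.0895, 0.0804]
eef_rot: [0.053, 1.568, -0.027]
wrist_force: [5.7, 0.2, -4.0]
finger_gap: 0.004
```

```bash
python3 -c "
from h import *
st()
a=cv2.resize(grab_frame('wrist')[100:300,200:440,::-1],None,fx=3,fy=3,interpolation=cv2.INTER_CUBIC)
cv2.imwrite('pics/w6.png',a)"
```

```text
t 8.2 box pos mm [-82.9  59.4  80.4] F box [ 5.67  0.65 -3.97] gap 0.0
tool axes in box: [[0.003, 0.002, 1.0], [0.0, 1.0, -0.002], [-1.0, 0.0, 0.003]]
```

View pics/w6.png

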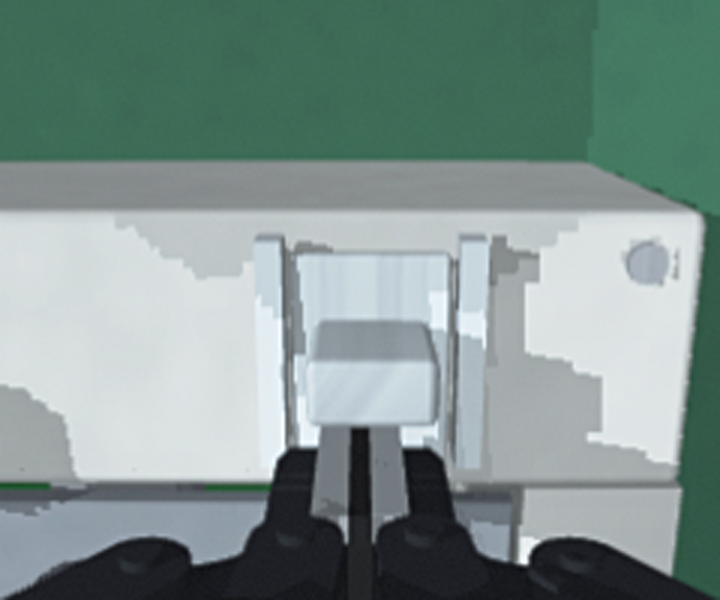

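Contact is made, at 5.7 N in x. The fingers bear on the rear face of the knob (crop row 425). I'll push on.

carry_out(plan=[[0,0,0,-0.001,0,0,0],[0,0,0,-0.001,0,0,0],[0,0,0,-0.001,0,0,0],[0,0,0,-0.001,0,0,0],[0,0,0,-0.001,0,0,0]])

```text
t: 8.75
position: [0.4791, 0.0899, 0.0804]
eef_rot: [0.062, 1.568, -0.018]
wrist_force: [5.0, 0.2, -3.3]
finger_gap: 0.001
```

```bash
python3 -c "
from h import *
st()"
```

```text
t 8.75 box pos mm [-88.1  59.4  80.4] F box [ 5.02  0.57 -3.25] gap 0.0
tool axes in box: [[0.002, 0.002, 1.0], [0.0, 1.0, -0.002], [-1.0, 0.0, 0.002]]
```

The lock is sliding at about 5 N.

carry_out(plan=[[0,0,0,-0.0015,0,0,0],[0,0,0,-0.0015,0,0,0],[0,0,0,-0.001,0,0,0],[0,0,0,-0.001,0,0,0],[0,0,0,-0.001,0,0,0]])

```text
t: 9.25
position: [0.473, 0.0904, 0.0804]
eef_rot: [0.062, 1.569, -0.018]
wrist_force: [4.3, 0.1, -4.2]
finger_gap: 0.002
```

carry_out(plan=[[0,0,0,-0.001,0,0,0],[0,0,0,-0.0005,0,0,0],[0,0,0,-0.0005,0,0,0],[0,0,0,-0.0005,0,0,0],[0,0,0,-0.0005,0,0,0]])

```text
t: 9.75
position: [0.4699, 0.0907, 0.0804]
eef_rot: [0.058, 1.569, -0.022]
wrist_force: [5.0, -0.9, -4.6]
finger_gap: 0.002
```

```bash
python3 -c "
from h import *
st()"
```

```text
t 9.75 box pos mm [-97.3  59.4  80.4] F box [ 5.1  -0.53 -4.6 ] gap 0.0
tool axes in box: [[0.002, 0.002, 1.0], [0.0, 1.0, -0.002], [-1.0, 0.0, 0.002]]
```

carry_out(plan=[[0,0,0,-0.0004,0,0,0],[0,0,0,-0.0004,0,0,0],[0,0,0,-0.0004,0,0,0],[0,0,0,-0.0004,0,0,0],[0,0,0,-0.0004,0,0,0]])

```text
t: 10.25
position: [0.4688, 0.0908, 0.0804]
eef_rot: [0.059, 1.567, -0.021]
wrist_force: [8.0, -0.9, -6.2]
finger_gap: -0.001
```

carry_out(plan=[[0,0,0,-0.0003,0,0,0],[0,0,0,-0.0003,0,0,0],[0,0,0,-0.0003,0,0,0],[0,0,0,-0.0003,0,0,0],[0,0,0,-0.0003,0,0,0]])

```text
t: 10.75
position: [0.4688, 0.0908, 0.0805]
eef_rot: [0.056, 1.564, -0.024]
wrist_force: [10.6, -1.3, -10.0]
finger_gap: -0.002
```

The position has stalled and force is climbing to 10.6 N, so the stop is reached. I'll back off, lift and check.

carry_out(plan=[[0,0,0,0.003,0,0,0],[0,0,0,0.006,0,0,0],[0,-0.015,0,0.006,0,0,0],[0,-0.02,0,0,0,0,0],[0,-0.015,0,0,0,0,0]])

```text
t: 11.25
position: [0.48, 0.0898, 0.1309]
eef_rot: [-3.088, 1.569, 3.115]
wrist_force: [-0.4, 0.1, -0.0]
finger_gap: 0.001
```

```bash
python3 -c "
from h import *
st((-.036,.002,.120),(0,1,0))
a=cv2.resize(grab_frame('wrist')[75:300,180:440,::-1],None,fx=2.6,fy=2.6,interpolation=cv2.INTER_CUBIC)
s=cv2.resize(grab_frame('scene')[100:250,230:420,::-1],None,fx=4,fy=4,interpolation=cv2.INTER_CUBIC)
cv2.imwrite('pics/w7.png',a);cv2.imwrite('pics/s7.png',s)"
```

```text
t 11.25 box pos mm [-87.1  59.4 130.9] F box [-0.36  0.05 -0.04] gap 0.0
tool axes in box: [[-0.001, 0.001, 1.0], [-0.0, 1.0, -0.001], [-1.0, -0.0, -0.001]]
shift tool [ 0.0109 -0.0573  0.0512]
turn [-0.0014 -0.0014  0.0001]
turn [3.1402e+00 1.0000e-04 2.2000e-03]
```

View pics/w7.png

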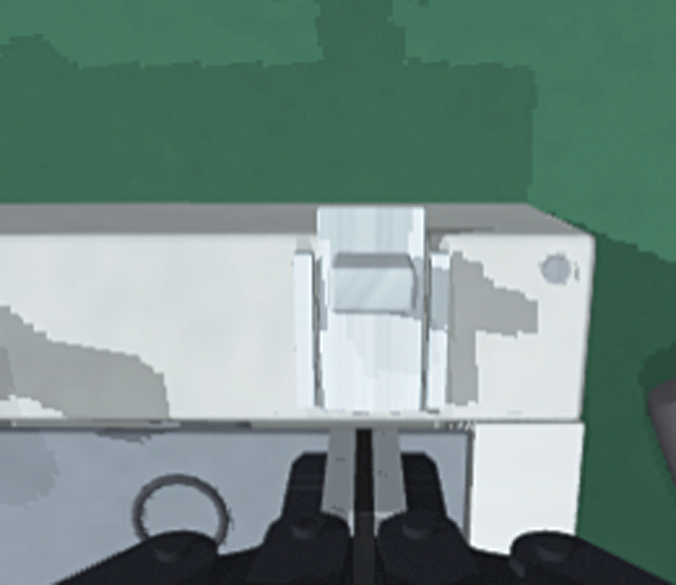

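View pics/s7.png

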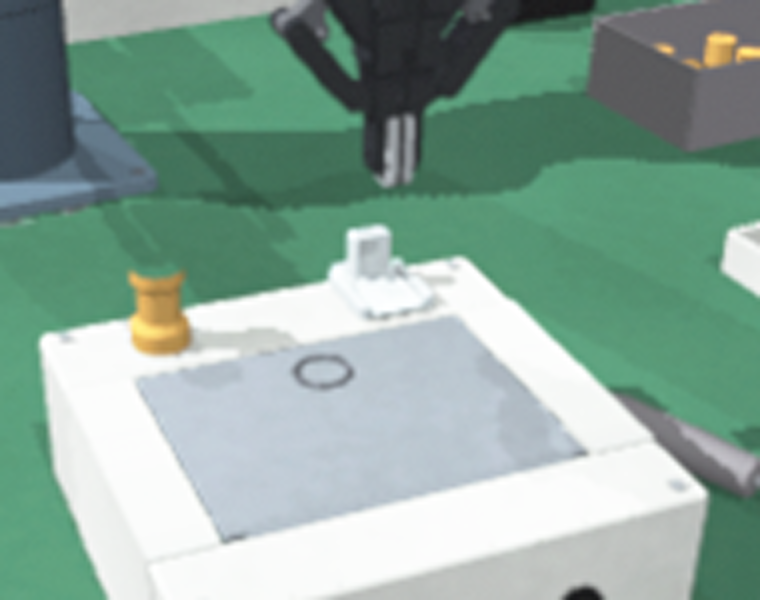

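The lock is fully back: its rear edge is at wrist crop row 411, in front of the cover gap at row 424. The elbow and screwdriver are undisturbed. Next I move above the ring.

carry_out(plan=[[0,0,-0.015,0.014,0,0,0],[0,0,-0.016,0.014,0,0,0],[0,0.01,-0.016,0.014,0,0,0],[0,0.015,-0.01,0.009,0,0,0],[0,0.01,0,0,0,0,0]])

```text
t: 11.85
position: [0.5263, 0.0279, 0.0929]
eef_rot: [-3.138, 1.568, 3.064]
wrist_force: [0.0, -1.1, -0.1]
finger_gap: 0.001
```

```bash
python3 -c "
from h import *
st((-.036,.002,.096),(0,1,0))
a=cv2.resize(grab_frame('wrist')[75:300,180:440,::-1],None,fx=2.6,fy=2.6,interpolation=cv2.INTER_CUBIC)
s=cv2.resize(grab_frame('scene')[100:250,230:420,::-1],None,fx=4,fy=4,interpolation=cv2.INTER_CUBIC)
cv2.imwrite('pics/w8.png',a);cv2.imwrite('pics/s8.png',s); st((-.036,.002,.096))"
```

```text
t 11.85 box pos mm [-36.2   1.3  92.9] F box [ 0.12 -1.08 -0.1 ] gap 0.0
tool axes in box: [[-0.003, 0.003, 1.0], [-0.0, 1.0, -0.003], [-1.0, -0.0, -0.003]]
shift tool [-0.0031  0.0007  0.0002]
turn [-0.0033 -0.0026  0.    ]
turn [3.1383 0.     0.004 ]
t 11.95 box pos mm [-38.5   2.7  92.4] F box [-0.87  0.47 -0.23] gap -0.0
tool axes in box: [[-0.006, 0.002, 1.0], [0.001, 1.0, -0.002], [-1.0, 0.001, -0.006]]
shift tool [-0.0036 -0.0007  0.0025]
```

View pics/w8.png

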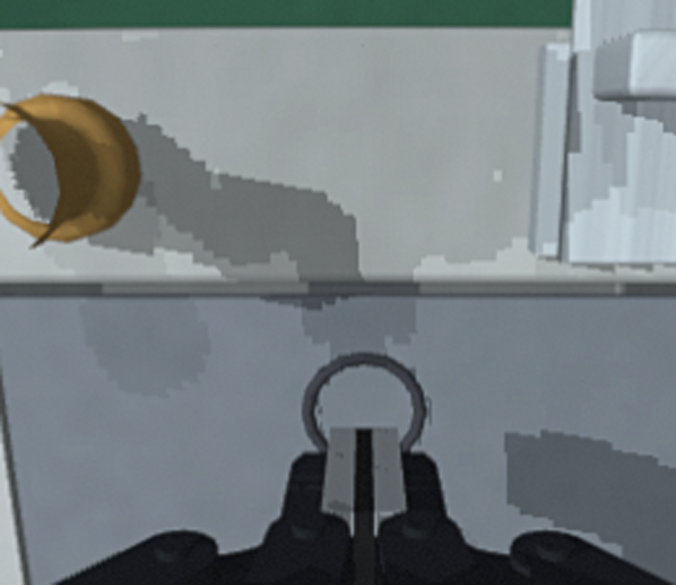

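View pics/s8.png

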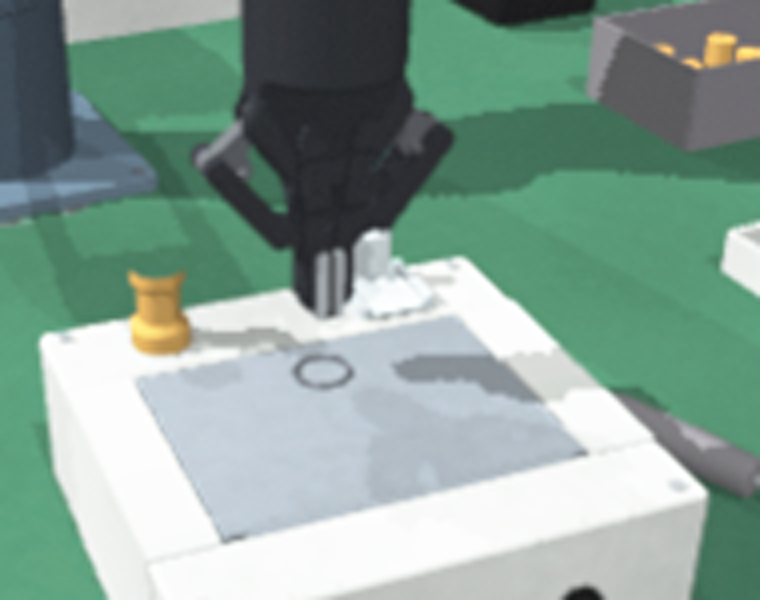

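The tips are above the ring, whose centre is at scene crop (323,372), and roughly 25 mm clear. I'll lower 18 mm, then slow down.

carry_out(plan=[[0,0.004,0,0.001,0,0,0],[0,0.004,0,0,0,0,0],[0,0.004,0,0,0,0,0],[0,0.003,0,0,0,0,0],[0,0.003,0,0,0,0,0]])

```text
t: 12.45
position: [0.5277, 0.029, 0.0772]
eef_rot: [-0.129, 1.57, -0.209]
wrist_force: [0.1, -0.3, -0.1]
finger_gap: -0.0
```

```bash
python3 -c "
from h import *
st((-.036,.002,.066),(0,1,0))
a=cv2.resize(grab_frame('wrist')[75:300,180:440,::-1],None,fx=2.6,fy=2.6,interpolation=cv2.INTER_CUBIC)
s=cv2.resize(grab_frame('scene')[100:250,230:420,::-1],None,fx=4,fy=4,interpolation=cv2.INTER_CUBIC)
cv2.imwrite('pics/w9.png',a);cv2.imwrite('pics/s9.png',s); st((-.036,.002,.066))"
```

```text
t 12.45 box pos mm [-34.9   2.5  77.2] F box [ 0.14 -0.34 -0.14] gap -0.0
tool axes in box: [[0.0, 0.001, 1.0], [-0.0, 1.0, -0.001], [-1.0, -0.0, 0.0]]
shift tool [ 0.0112 -0.0005 -0.0011]
turn [-0.0012  0.0004  0.0001]
turn [ 3.1404e+00  1.0000e-04 -6.0000e-04]
t 12.55 box pos mm [-35.2   2.4  76.9] F box [-0.02  0.18  0.41] gap -0.0
tool axes in box: [[-0.001, 0.001, 1.0], [0.0, 1.0, -0.001], [-1.0, 0.0, -0.001]]
shift tool [ 0.0109 -0.0004 -0.0008]
```

View pics/w9.png

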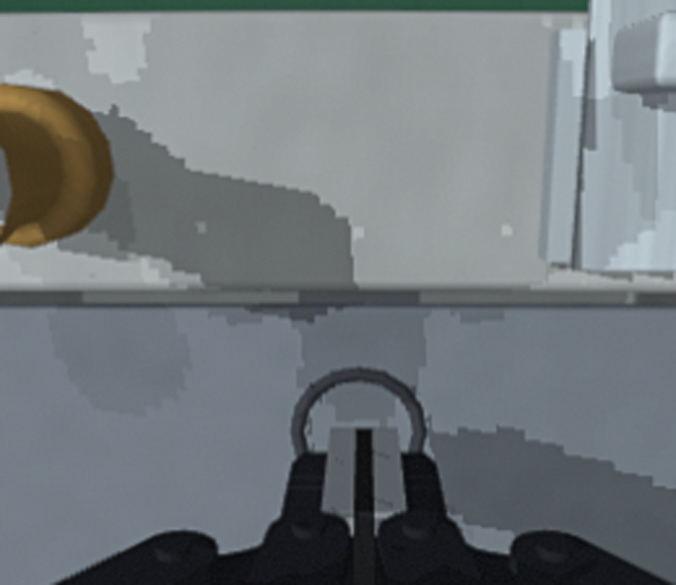

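View pics/s9.png

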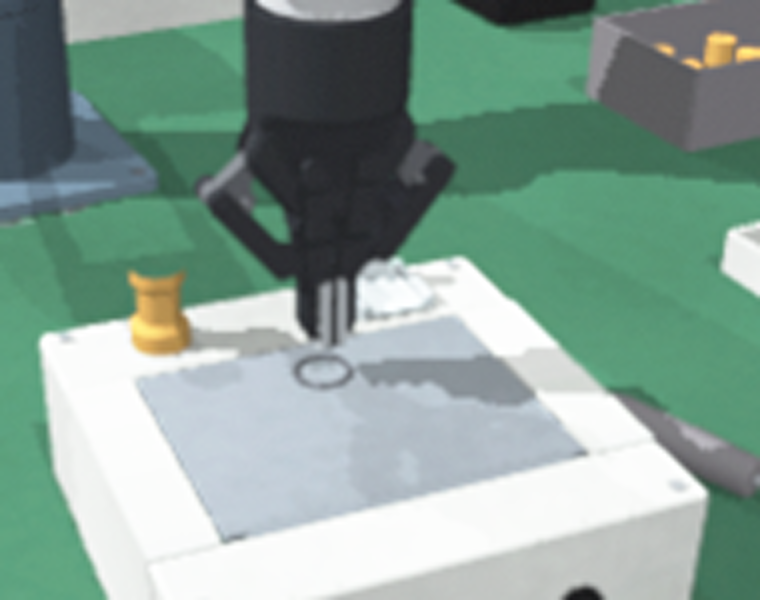

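The tips are at scene crop (330,345), about 12–15 mm above the ring and centred on it.

carry_out(plan=[[0,0.002,0,0,0,0,0],[0,0.002,0,0,0,0,0],[0,0.001,0,0,0,0,0],[0,0.001,0,0,0,0,0],[0,0.001,0,0,0,0,0]])

```text
t: 13.05
position: [0.5277, 0.0288, 0.0701]
eef_rot: [-2.407, 1.571, -2.487]
wrist_force: [0.2, 0.1, 0.3]
finger_gap: 0.001
```

carry_out(plan=[[0,0.0006,0,0,0,0,0],[0,0.0006,0,0,0,0,0],[0,0.0006,0,0,0,0,0],[0,0.0006,0,0,0,0,0],[0,0.0006,0,0,0,0,0]])

```text
t: 13.55
position: [0.5276, 0.0289, 0.0672]
eef_rot: [-0.541, 1.571, -0.621]
wrist_force: [0.4, 0.5, 0.0]
finger_gap: -0.001
```

carry_out(plan=[[0,0.0004,0,0,0,0,0],[0,0.0004,0,0,0,0,0],[0,0.0004,0,0,0,0,0],[0,0.0004,0,0,0,0,0],[0,0.0004,0,0,0,0,0]])

```text
t: 14.05
position: [0.5277, 0.0289, 0.0652]
eef_rot: [0.254, 1.571, 0.174]
wrist_force: [-0.3, 0.1, -0.3]
finger_gap: -0.0
```

carry_out(plan=[[0,0.0005,0,0,0,0,0],[0,0.0005,0,0,0,0,0],[0,0.0005,0,0,0,0,0],[0,0.0005,0,0,0,0,0],[0,0.0005,0,0,0,0,0]])

```text
t: 14.55
position: [0.5277, 0.0289, 0.0627]
eef_rot: [0.268, 1.571, 0.188]
wrist_force: [0.6, 0.1, 0.1]
finger_gap: -0.001
```

carry_out(plan=[[0,0.0005,0,0,0,0,0],[0,0.0005,0,0,0,0,0],[0,0.0005,0,0,0,0,0],[0,0.0005,0,0,0,0,0],[0,0.0005,0,0,0,0,0]])

```text
t: 15.05
position: [0.5277, 0.0289, 0.0602]
eef_rot: [2.25, 1.571, 2.171]
wrist_force: [0.1, 0.5, -0.5]
finger_gap: -0.003
```

carry_out(plan=[[0,0.0005,0,0,0,0,0],[0,0.0005,0,0,0,0,0],[0,0.0005,0,0,0,0,0],[0,0.0005,0,0,0,0,0],[0,0.0005,0,0,0,0,0]])

```text
t: 15.55
position: [0.5277, 0.0289, 0.0581]
eef_rot: [-0.437, 1.571, -0.516]
wrist_force: [-2.2, 0.1, 5.2]
finger_gap: 0.001
```

```bash
python3 -c "
from h import *
a=cv2.resize(grab_frame('wrist')[75:300,180:440,::-1],None,fx=2.6,fy=2.6,interpolation=cv2.INTER_CUBIC)
s=cv2.resize(grab_frame('scene')[100:250,230:420,::-1],None,fx=4,fy=4,interpolation=cv2.INTER_CUBIC)
cv2.imwrite('pics/w10.png',a);cv2.imwrite('pics/s10.png',s); st((-.036,.002,.066))"
```

```text
t 15.65 box pos mm [-34.9   2.3  58.1] F box [-1.61  0.06  5.24] gap 0.0
tool axes in box: [[0.0, 0.001, 1.0], [-0.0, 1.0, -0.001], [-1.0, -0.0, 0.0]]
shift tool [-0.0079 -0.0003 -0.0011]
```

View pics/s10.png

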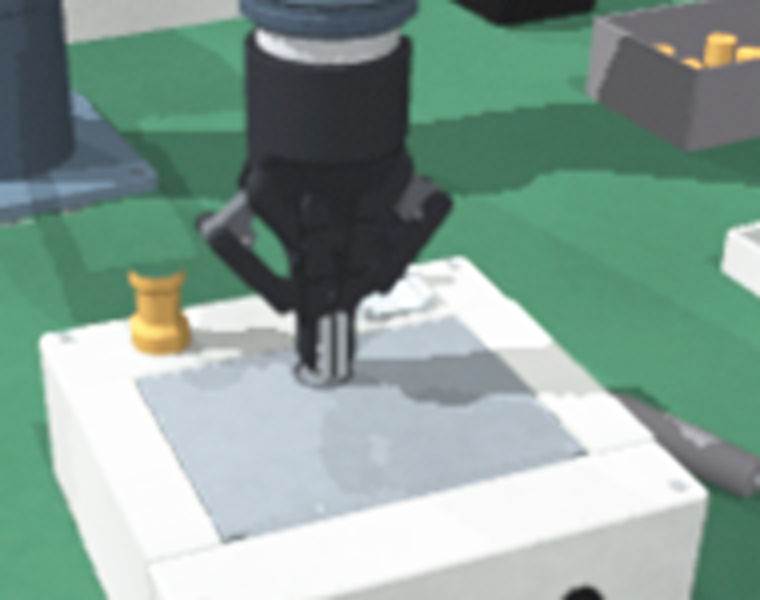

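The tips touch inside the ring at 5.2 N with TCP z = 0.0581. From here I press in small steps.

carry_out(plan=[[0,0.0003,0,0,0,0,0],[0,0.0003,0,0,0,0,0],[0,0.0002,0,0,0,0,0],[0,0.0002,0,0,0,0,0],[0,0.0002,0,0,0,0,0]])

```text
t: 16.15
position: [0.5277, 0.0289, 0.0571]
eef_rot: [-0.317, 1.57, -0.396]
wrist_force: [-3.0, -0.3, 6.5]
finger_gap: -0.001
```

carry_out(plan=[[0,0.0003,0,0,0,0,0],[0,0.0003,0,0,0,0,0],[0,0.0003,0,0,0,0,0],[0,0.0003,0,0,0,0,0],[0,0.0003,0,0,0,0,0]])

```text
t: 16.65
position: [0.5276, 0.0289, 0.0556]
eef_rot: [-0.354, 1.571, -0.433]
wrist_force: [-2.8, -0.2, 6.2]
finger_gap: 0.0
```

carry_out(plan=[[0,0.0003,0,0,0,0,0],[0,0.0003,0,0,0,0,0],[0,0.0003,0,0,0,0,0],[0,0.0003,0,0,0,0,0],[0,0.0002,0,0,0,0,0]])

```text
t: 17.15
position: [0.5276, 0.0289, 0.0542]
eef_rot: [-0.263, 1.57, -0.343]
wrist_force: [-2.7, 0.7, 5.7]
finger_gap: -0.002
```

carry_out(plan=[[0,0.0002,0,0,0,0,0],[0,0.0002,0,0,0,0,0],[0,0.0002,0,0,0,0,0],[0,0.0002,0,0,0,0,0],[0,0.0002,0,0,0,0,0]])

```text
t: 17.65
position: [0.5277, 0.0289, 0.0532]
eef_rot: [-0.269, 1.57, -0.348]
wrist_force: [-2.4, 0.6, 7.0]
finger_gap: -0.0
```

carry_out(plan=[[0,0.0002,0,0,0,0,0],[0,0.0002,0,0,0,0,0],[0,0.0002,0,0,0,0,0],[0,0.0001,0,0,0,0,0],[0,0.0001,0,0,0,0,0]])

```text
t: 18.15
position: [0.5277, 0.0289, 0.0524]
eef_rot: [-0.228, 1.57, -0.308]
wrist_force: [-1.9, 0.0, 6.1]
finger_gap: 0.002
```

carry_out(plan=[[0,0.0002,0,0,0,0,0],[0,0.0002,0,0,0,0,0],[0,0.0002,0,0,0,0,0],[0,0.0001,0,0,0,0,0],[0,0.0001,0,0,0,0,0]])

```text
t: 18.65
position: [0.5277, 0.0289, 0.0516]
eef_rot: [-0.248, 1.57, -0.328]
wrist_force: [-3.5, 0.2, 5.5]
finger_gap: -0.0
```

carry_out(plan=[[0,0.0002,0,0,0,0,0],[0,0.0002,0,0,0,0,0],[0,0.0002,0,0,0,0,0],[0,0.0001,0,0,0,0,0],[0,0.0001,0,0,0,0,0]])

```text
t: 19.15
position: [0.5277, 0.0289, 0.0508]
eef_rot: [-0.234, 1.57, -0.314]
wrist_force: [-2.0, 0.1, 6.6]
finger_gap: -0.001
```

carry_out(plan=[[0,0.0002,0,0,0,0,0],[0,0.0002,0,0,0,0,0],[0,0.0002,0,0,0,0,0],[0,0.0001,0,0,0,0,0],[0,0.0001,0,0,0,0,0]])

```text
t: 19.65
position: [0.5278, 0.0288, 0.0501]
eef_rot: [-0.214, 1.57, -0.294]
wrist_force: [-2.0, -1.1, 6.3]
finger_gap: 0.001
```

carry_out(plan=[[0,0.0002,0,0,0,0,0],[0,0.0002,0,0,0,0,0],[0,0.0002,0,0,0,0,0],[0,0.0001,0,0,0,0,0],[0,0.0001,0,0,0,0,0]])

```text
t: 20.15
position: [0.5279, 0.0288, 0.0494]
eef_rot: [-0.162, 1.57, -0.241]
wrist_force: [-3.3, -0.3, 6.9]
finger_gap: 0.0
```

carry_out(plan=[[0,0.0002,0,0,0,0,0],[0,0.0002,0,0,0,0,0],[0,0.0002,0,0,0,0,0],[0,0.0001,0,0,0,0,0],[0,0.0001,0,0,0,0,0]])

```text
t: 20.65
position: [0.5279, 0.0288, 0.0492]
eef_rot: [-0.201, 1.57, -0.28]
wrist_force: [-3.5, 0.6, 11.6]
finger_gap: -0.002
```

carry_out(plan=[[0,0.0002,0,0,0,0,0],[0,0.0002,0,0,0,0,0],[0,0.0002,0,0,0,0,0],[0,0.0001,0,0,0,0,0],[0,0.0001,0,0,0,0,0]])

```text
t: 21.15
position: [0.5279, 0.0288, 0.0485]
eef_rot: [-0.186, 1.57, -0.265]
wrist_force: [-4.9, 0.1, 12.8]
finger_gap: -0.004
```

The catch is now resisting, at 12.8 N. I'll use finer steps.

carry_out(plan=[[0,0.0001,0,0,0,0,0],[0,0.0001,0,0,0,0,0],[0,0.0001,0,0,0,0,0],[0,0.0001,0,0,0,0,0],[0,0,0,0,0,0,0]])

```text
t: 21.65
position: [0.5279, 0.0288, 0.0481]
eef_rot: [-0.176, 1.57, -0.256]
wrist_force: [-3.9, -0.0, 12.2]
finger_gap: 0.0
```

carry_out(plan=[[0,0.0001,0,0,0,0,0],[0,0.0001,0,0,0,0,0],[0,0.0001,0,0,0,0,0],[0,0.0001,0,0,0,0,0],[0,0,0,0,0,0,0]])

```text
t: 22.15
position: [0.5279, 0.0288, 0.0477]
eef_rot: [-0.19, 1.57, -0.269]
wrist_force: [-3.4, 0.9, 12.6]
finger_gap: 0.001
```

carry_out(plan=[[0,0.0001,0,0,0,0,0],[0,0.0001,0,0,0,0,0],[0,0.0001,0,0,0,0,0],[0,0.0001,0,0,0,0,0],[0,0,0,0,0,0,0]])

```text
t: 22.65
position: [0.528, 0.0288, 0.0473]
eef_rot: [-0.182, 1.569, -0.262]
wrist_force: [-3.8, 0.5, 12.5]
finger_gap: 0.0
```

carry_out(plan=[[0,0.0001,0,0,0,0,0],[0,0.0001,0,0,0,0,0],[0,0.0001,0,0,0,0,0],[0,0.0001,0,0,0,0,0],[0,0,0,0,0,0,0]])

```text
t: 23.15
position: [0.5281, 0.0288, 0.0469]
eef_rot: [-0.143, 1.569, -0.222]
wrist_force: [-3.3, 0.5, 12.0]
finger_gap: 0.002
```

carry_out(plan=[[0,0.0001,0,0,0,0,0],[0,0.0001,0,0,0,0,0],[0,0.0001,0,0,0,0,0],[0,0.0001,0,0,0,0,0],[0,0.0001,0,0,0,0,0]])

```text
t: 23.65
position: [0.5281, 0.0288, 0.0465]
eef_rot: [-0.148, 1.569, -0.228]
wrist_force: [-3.6, 0.9, 13.0]
finger_gap: 0.002
```

carry_out(plan=[[0,0.0001,0,0,0,0,0],[0,0.0001,0,0,0,0,0],[0,0.0001,0,0,0,0,0],[0,0.0001,0,0,0,0,0],[0,0.0001,0,0,0,0,0]])

```text
t: 24.15
position: [0.5281, 0.0288, 0.046]
eef_rot: [-0.154, 1.569, -0.234]
wrist_force: [-4.1, 0.6, 13.1]
finger_gap: 0.001
```

carry_out(plan=[[0,0.0001,0,0,0,0,0],[0,0.0001,0,0,0,0,0],[0,0.0001,0,0,0,0,0],[0,0.0001,0,0,0,0,0],[0,0.0001,0,0,0,0,0]])

```text
t: 24.65
position: [0.5281, 0.0288, 0.0455]
eef_rot: [-0.128, 1.569, -0.208]
wrist_force: [-4.2, -0.4, 12.2]
finger_gap: -0.002
```

carry_out(plan=[[0,0.0001,0,0,0,0,0],[0,0.0001,0,0,0,0,0],[0,0.0001,0,0,0,0,0],[0,0.0001,0,0,0,0,0],[0,0.0001,0,0,0,0,0]])

```text
t: 25.15
position: [0.5282, 0.0288, 0.045]
eef_rot: [-0.112, 1.569, -0.191]
wrist_force: [-4.1, 0.6, 11.7]
finger_gap: -0.002
```

carry_out(plan=[[0,0.0001,0,0,0,0,0],[0,0.0001,0,0,0,0,0],[0,0.0001,0,0,0,0,0],[0,0.0001,0,0,0,0,0],[0,0.0001,0,0,0,0,0]])

```text
t: 25.65
position: [0.5282, 0.0288, 0.0445]
eef_rot: [-0.111, 1.569, -0.19]
wrist_force: [-3.5, 1.2, 12.4]
finger_gap: 0.003
```

carry_out(plan=[[0,0.0001,0,0,0,0,0],[0,0.0001,0,0,0,0,0],[0,0.0001,0,0,0,0,0],[0,0.0001,0,0,0,0,0],[0,0.0001,0,0,0,0,0]])

```text
t: 26.15
position: [0.5283, 0.0288, 0.044]
eef_rot: [-0.126, 1.569, -0.206]
wrist_force: [-3.5, -0.1, 11.7]
finger_gap: 0.001
```

carry_out(plan=[[0,0.0001,0,0,0,0,0],[0,0.0001,0,0,0,0,0],[0,0.0001,0,0,0,0,0],[0,0.0001,0,0,0,0,0],[0,0.0001,0,0,0,0,0]])

```text
t: 26.65
position: [0.5284, 0.0288, 0.0435]
eef_rot: [-0.113, 1.569, -0.192]
wrist_force: [-3.6, 0.3, 11.3]
finger_gap: 0.002
```

carry_out(plan=[[0,0.0001,0,0,0,0,0],[0,0.0001,0,0,0,0,0],[0,0.0001,0,0,0,0,0],[0,0.0001,0,0,0,0,0],[0,0.0001,0,0,0,0,0]])

```text
t: 27.15
position: [0.5284, 0.0288, 0.043]
eef_rot: [-0.087, 1.569, -0.167]
wrist_force: [-2.8, 0.1, 12.2]
finger_gap: -0.001
```

carry_out(plan=[[0,0.0001,0,0,0,0,0],[0,0.0001,0,0,0,0,0],[0,0.0001,0,0,0,0,0],[0,0.0001,0,0,0,0,0],[0,0.0001,0,0,0,0,0]])

```text
t: 27.65
position: [0.5285, 0.0288, 0.0425]
eef_rot: [-0.096, 1.569, -0.176]
wrist_force: [-3.6, 0.3, 12.2]
finger_gap: 0.0
```

carry_out(plan=[[0,0.0001,0,0,0,0,0],[0,0.0001,0,0,0,0,0],[0,0.0001,0,0,0,0,0],[0,0.0001,0,0,0,0,0],[0,0.0001,0,0,0,0,0]])

```text
t: 28.15
position: [0.5285, 0.0288, 0.0422]
eef_rot: [-0.083, 1.568, -0.163]
wrist_force: [-3.9, 0.2, 13.4]
finger_gap: -0.001
```

carry_out(plan=[[0,0.0001,0,0,0,0,0],[0,0.0001,0,0,0,0,0],[0,0.0001,0,0,0,0,0],[0,0,0,0,0,0,0],[0,0,0,0,0,0,0]])

```text
t: 28.65
position: [0.5285, 0.0288, 0.042]
eef_rot: [-0.101, 1.568, -0.181]
wrist_force: [-3.5, 0.1, 14.3]
finger_gap: 0.003
```

carry_out(plan=[[0,0.0001,0,0,0,0,0],[0,0.0001,0,0,0,0,0],[0,0.0001,0,0,0,0,0],[0,0,0,0,0,0,0],[0,0,0,0,0,0,0]])

```text
t: 29.15
position: [0.5285, 0.0288, 0.0418]
eef_rot: [-0.096, 1.568, -0.176]
wrist_force: [-4.3, 0.8, 14.9]
finger_gap: 0.004
```

carry_out(plan=[[0,0.0001,0,0,0,0,0],[0,0.0001,0,0,0,0,0],[0,0.0001,0,0,0,0,0],[0,0.0001,0,0,0,0,0],[0,0,0,0,0,0,0]])

```text
t: 29.65
position: [0.5286, 0.0288, 0.0417]
eef_rot: [-0.111, 1.568, -0.19]
wrist_force: [-4.6, 0.6, 17.2]
finger_gap: -0.005
```

It's on the stop at 17.2 N. Drawing away now.

carry_out(plan=[[0,-0.02,0,0,0,0,0],[0,-0.035,0,0,0,0,0],[0,-0.04,0,-0.015,0,0,0],[0,-0.035,0,-0.03,0,0,0],[0,-0.03,0,-0.035,0,0,0]])

```text
t: 30.15
position: [0.448, 0.0351, 0.2012]
eef_rot: [-0.083, 1.569, -0.163]
wrist_force: [-0.1, -0.6, 0.3]
finger_gap: -0.0
```

carry_out(plan=[[0,-0.02,0,-0.03,0,0,0],[0,0,0,-0.03,0,0,0],[0,0,0,-0.02,0,0,0],[0,0,0,0,0,0,0],[0,0,0,0,0,0,0]])

```text
t: 30.65
position: [0.3687, 0.0415, 0.2197]
eef_rot: [-0.073, 1.569, -0.153]
wrist_force: [0.3, -0.8, 0.6]
finger_gap: 0.001
```

```bash
python3 -c "
from h import *
cv2.imwrite('pics/s11.png',grab_frame('scene')[:,:,::-1]); st()"
```

```text
t 30.7 box pos mm [-194.     2.5  219.6] F box [-0.69  0.7   0.17] gap 0.0
tool axes in box: [[0.001, 0.002, 1.0], [-0.0, 1.0, -0.002], [-1.0, -0.0, 0.001]]
```

View pics/s11.png

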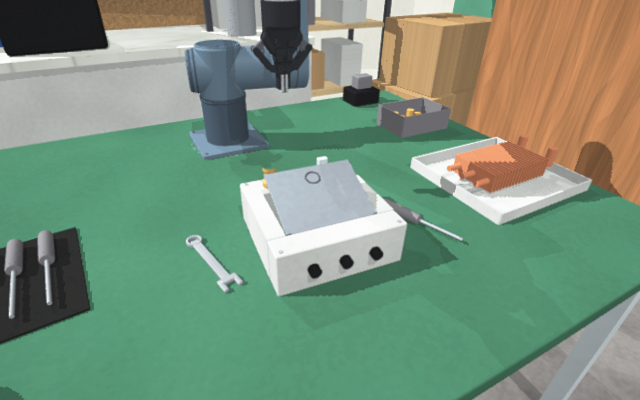

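The cover is swinging up freely, with the ring at (313,177), and the arm is clear. I'll wait for it to finish.

carry_out(plan=[[0,0,0,0,0,0,0],[0,0,0,0,0,0,0],[0,0,0,0,0,0,0],[0,0,0,0,0,0,0],[0,0,0,0,0,0,0]])

```text
t: 31.2
position: [0.3683, 0.0416, 0.2193]
eef_rot: [2.961, 1.57, 2.881]
wrist_force: [0.8, -0.3, 0.9]
finger_gap: -0.003
```

carry_out(plan=[[0,0,0,0,0,0,0],[0,0,0,0,0,0,0],[0,0,0,0,0,0,0],[0,0,0,0,0,0,0],[0,0,0,0,0,0,0]])

```text
t: 31.7
position: [0.3681, 0.0416, 0.2194]
eef_rot: [-0.017, 1.571, -0.097]
wrist_force: [-0.5, 0.1, 0.1]
finger_gap: 0.003
```

carry_out(plan=[[0,0,0,0,0,0,0],[0,0,0,0,0,0,0],[0,0,0,0,0,0,0],[0,0,0,0,0,0,0],[0,0,0,0,0,0,0]])

```text
t: 32.2
position: [0.3681, 0.0416, 0.2194]
eef_rot: [-2.849, 1.571, -2.929]
wrist_force: [-0.8, -0.3, 0.4]
finger_gap: 0.0
```

carry_out(plan=[[0,0,0,0,0,0,0],[0,0,0,0,0,0,0],[0,0,0,0,0,0,0],[0,0,0,0,0,0,0],[0,0,0,0,0,0,0]])

```text
t: 32.7
position: [0.3682, 0.0416, 0.2194]
eef_rot: [-0.205, 1.571, -0.285]
wrist_force: [0.4, -0.4, -0.1]
finger_gap: -0.003
```

carry_out(plan=[[0,0,0,0,0,0,0],[0,0,0,0,0,0,0],[0,0,0,0,0,0,0],[0,0,0,0,0,0,0],[0,0,0,0,0,0,0]])

```text
t: 33.2
position: [0.3682, 0.0416, 0.2194]
eef_rot: [1.673, 1.571, 1.594]
wrist_force: [-0.3, 0.1, 0.3]
finger_gap: -0.001
```

```bash
python3 -c "
from h import *
a=grab_frame('scene');cv2.imwrite('pics/s12.png',a[:,:,::-1]); cv2.imwrite('pics/t12.png',grab_frame('top')[:,:,::-1]); st()"
```

```text
t 33.3 box pos mm [-194.9    2.6  219.4] F box [-0.48 -1.04 -0.19] gap 0.0
tool axes in box: [[-0.0, 0.001, 1.0], [-0.0, 1.0, -0.001], [-1.0, -0.0, -0.0]]
```

View pics/s12.png

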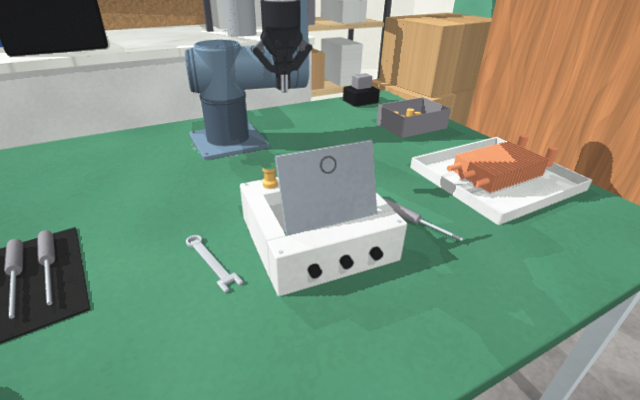

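View pics/t12.png

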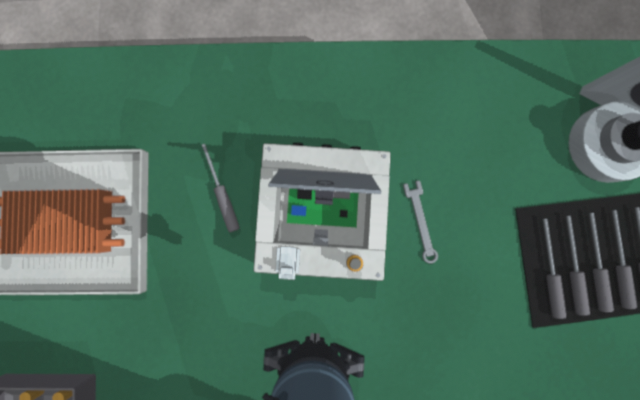

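The cover is open, with the ring at (328,165). The lock is back at (287,262), and the elbow, screwdriver and wrench are where they were. I'll check the angle and that it has stopped.

carry_out(plan=[[0,0,0,0,0,0,0],[0,0,0,0,0,0,0],[0,0,0,0,0,0,0],[0,0,0,0,0,0,0],[0,0,0,0,0,0,0]])

```text
t: 33.8
position: [0.3682, 0.0416, 0.2194]
eef_rot: [0.195, 1.571, 0.115]
wrist_force: [0.6, -0.2, -0.2]
finger_gap: 0.001
```

```bash
python3 -c "
from h import *
a=grab_frame('scene')[:,:,::-1]; b=cv2.imread('pics/s12.png'); d=cv2.absdiff(a,b); print('changed px',(d.max(2)>25).sum())
cp=camera_params('scene'); M=np.linalg.inv(cp['pose'])
for q in (1.0,1.1,1.2,1.25):
  c,s=np.cos(q),np.sin(q); P=w((.075-.110*c+.003*s,0,.087+.110*s+.003*c))
  print(q,cv2.projectPoints(P[None],cv2.Rodrigues(M[:3,:3])[0],M[:3,3],cp['K'],np.array(cp['D']))[0].ravel().round(1))
# loose items: change outside box/arm, top
t0=cv2.imread('pics/top0.png');t1=cv2.imread('pics/t12.png')
for n,r in dict(driver=(140,240,195,245),wrench=(175,270,400,445),elbow=(250,275,345,366)).items():
  m=cv2.absdiff(t0,t1)[r[0]:r[1],r[2]:r[3]].max(2)>40; print(n,m.sum())
"
```

```text
changed px 0
1.0 [321.4 163.9]
1.1 [323.7 163.7]
1.2 [326.2 164. ]
1.25 [327.5 164.4]
driver 9
wrench 0
elbow 0
```

The ring matches the position expected at 1.25 rad, and nothing is moving.

```bash
python3 -c "
from plant import close_job
print(close_job())"
```

```text
the job is handed in; nothing more can be done
None
```

The control box is open and the job is handed in, at about 34 s of the 45 s allowed. `close_job()` gave no verdict.

- **Lock:** I pushed it back with the shut fingers against the knob at about 5 N until it stalled. Force was about 10.6 N along the slide, and 14.7 N in all counting the side load. Pictures showed its tongue clear of the cover and the lock staying back.
- **Cover:** I pressed it at the ring mark in small steps. The catch resisted at 12–13 N and the stop came about 16 mm in. The highest reading there was 17.2 N vertical (17.8 N in all). I then drew up and away at once, and the cover swung open untouched.

**Last checks:**
- The ring was seen at (328,165), against (327.5,164.4) expected at 1.25 rad, so the cover is fully open.
- No pixels in the scene view changed between two pictures 0.5 s apart.
- The wrench and elbow showed no change in the top view. The screwdriver area differed by 9 pixels, which I took to be shadow.
- The arm was clear and the wrist force was within noise.

**One disagreement:** the real fingertips sat about 25–32 mm above the reported TCP. My first pass at the knob therefore went over it without touching. I corrected this by triangulating from two cameras and then by touch.

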